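# Clamp heel blocks in the shoemaker's press

### The arm

A 6-joint arm with a two-finger parallel gripper is mounted at the origin on the work surface. World frame = base frame: x ahead of the robot, y to its left, z up, the work surface at z = 0. Lengths are in m, angles in rad, forces in N, time in s.
With the tool pointing down it reaches from about 0.3 to 0.875 m from the base axis. Payload 6.4 kg.
Tool frame: the origin (TCP) lies on the mounting face of the last link; the fingertips stand 173 mm ahead of it and the grasp point (between the pads) lies 155 mm ahead of it; z points along the fingers, y is the line along which they close (so a half turn about z gives the same grasp; the last joint's range is limited). The gripper opens to 85 mm and grips with 20 to 120 N. Pads are 22 mm wide; open, the fingers measure 114 mm over their backs; the gripper's body (76 mm by 85 mm) begins 54 mm behind the grasp point. The pads swing forward as they close: fully open they stand 13 mm farther back than shut.
Start: joints at [0.957, 0.181, 1.607, -0, 1.354, -0.206], TCP at [0.228, 0.528, 0.405] pointing down, gripper open.
Joint ranges: [-2.99, 2.99], [-0.89, 2.07], [0.3, 2.58], [-1.14, 4.28], [0, 2.63], [-3.12, 3.12]. Speed limits (rad/s): [2.57, 2.57, 3.01, 3.14, 3.14, 3.14].

### API

Orientations are given as a unit quaternion [w, x, y, z].
In Python, from rig import move_pose, move_straight, movej, open_gripper, close, hold, inverse_kinematics, capture, Unreachable, job_done, get_t, get_joints, get_qvel, get_joint_efforts, get_tool_pos, get_eef_rot, get_force, get_moment, get_gripper_width, get_gripper_force gives the robot as it stands. Calls block until the motion is done:
- move_pose(position, orientation): joint-space move of the TCP to a pose.
- move_straight(position, rotation=None, speed=0.15): straight line of the TCP; rotation=None keeps the orientation; speed is the mean speed in m/s.
- movej(angles): joint-space move.
- open_gripper() and close(): open the fingers fully, or close them until they stop; the grip force is fixed at half the most.
- hold(seconds).
- inverse_kinematics(position, orientation): joint angles nearest the present ones, or None.
- capture(name): name is "scene" or "top" or "wrist"; returns a dict with "img" (420x560x3 uint8, red, green, blue), "depth" (420x560 float32, m along the optical axis (not along the pixel's ray), 0 where there is no reading), "fx", "fy", "cx", "cy" (pixels), "R" (3x3) and "t" (3): a world point X has camera coordinates R X + t. Camera axes: x right, y down, z forward; pixel columns grow to the right and rows downward; lengths in m; the calibration is good to about 2 mm. A picture is of the moment at which its call begins.
A pose or a line that the arm cannot do raises Unreachable and nothing moves.
- job_done(): hands the job in; it is judged then, once.
Readings, each from a call of its own:
- get_t(): time.
- get_joints(): joint angles.
- get_qvel(): joint speeds.
- get_joint_efforts(): joint torques, N m.
- get_tool_pos(): TCP position.
- get_eef_rot(): TCP orientation.
- get_force(): force on the tool from outside, world axes, zero at the start.
- get_moment(): the same for the moment, N m.
- get_gripper_width(): opening from 0.0 (shut) to 1.0 (fully open).
- get_gripper_force(): force on a finger pad.
Only numpy, scipy, OpenCV 4.12 (cv2) and the standard library are available. Lean on these libraries where they do the work, as an engineer would, in place of code of your own. Each camera call takes 0.05 s, during which the arm holds its last target. There are 200 camera calls.

### The job

Swing the lid of the heel press open, seat every heel block from the bench flat and fully home in a nest, and shut the lid over them. Tighten the four wing screws crosswise in two passes, so that the lid comes down evenly: first bring one screw and then its diagonal opposite about halfway, then the other diagonal pair halfway; then, again one diagonal pair before the other, turn all four fully home to their stops. Leave the other things on the bench where they are.

Things in the scene. Friction and masses are not known exactly. Their poses are not given: they have to be found in the camera images.
- press: heel press fixed to the bench: aluminium bed 190 x 400, 14 thick, with a black plate of three nests, a steel pillar (26 across, 55 high) at each corner and a lid hinged along the far edge (hinge line at x +98, z 55.5 mm, parallel to y). Origin: middle of the bed's underside; x away from the robot, y left along the row of nests. Its place and yaw vary
- nest0 (a point): left D-shaped nest: point on its floor (14 above the bench, 12 below the nest plate's top), at the centre of its round end, which faces the robot (-x of the press); flat end 35.5 mm to +x. 1.5 mm clear of a heel block all round; the corners at the round end are cut at 45 degrees, so a block enters only with its axes along the press's. Any block fits any nest; nests are 90 mm apart
- nest1 (a point): middle D-shaped nest: point on its floor (14 above the bench, 12 below the nest plate's top), at the centre of its round end, which faces the robot (-x of the press); flat end 35.5 mm to +x. 1.5 mm clear of a heel block all round; the corners at the round end are cut at 45 degrees, so a block enters only with its axes along the press's. Any block fits any nest; nests are 90 mm apart
- nest2 (a point): right D-shaped nest: point on its floor (14 above the bench, 12 below the nest plate's top), at the centre of its round end, which faces the robot (-x of the press); flat end 35.5 mm to +x. 1.5 mm clear of a heel block all round; the corners at the round end are cut at 45 degrees, so a block enters only with its axes along the press's. Any block fits any nest; nests are 90 mm apart
- heel0: heel block, D-shaped from above, brown board with a black rubber top: 60 long, 52 wide, 40 tall, 60 to 130 g. Origin: on the underside, at the centre of the round end (radius 26); x points to the flat end 34 mm away; the flat parallel sides run from the origin to there; z up. One to three blocks are present. Seated, it stands 28 mm above the nest plate
- heel1: heel block, D-shaped from above, brown board with a black rubber top: 60 long, 52 wide, 40 tall, 60 to 130 g. Origin: on the underside, at the centre of the round end (radius 26); x points to the flat end 34 mm away; the flat parallel sides run from the origin to there; z up. One to three blocks are present. Seated, it stands 28 mm above the nest plate
- heel2: heel block, D-shaped from above, brown board with a black rubber top: 60 long, 52 wide, 40 tall, 60 to 130 g. Origin: on the underside, at the centre of the round end (radius 26); x points to the flat end 34 mm away; the flat parallel sides run from the origin to there; z up. One to three blocks are present. Seated, it stands 28 mm above the nest plate
- lid (a joint): lid angle: 0 = shut, level on the pillars, just over the seated blocks; 1.6 = open, standing up with the handle on top (stop at 1.75); starts between shut and 0.4. Aluminium plate 182 x 390 x 8 mm with the four wing screws on it; stiff hinge: it stays at any angle and takes 2 to 12 N at the handle to swing
- lid_handle (a point): middle of the lid's handle: round bar 12 thick, 120 long, parallel to the hinge, 36 mm clear of the lid's front edge; 230 mm from the hinge line and 4 mm above it in the lid's frame (shut: 60 mm above the bench). x axis: from handle towards hinge; y: along the bar. It can be pinched from above at any angle and turns between the fingers
- screw_fl (a joint): turn of the front left (front: handle side, nearest the robot; left: +y) wing screw (diagonal partner: screw_br). 0 = slack, grows clockwise seen from above (tightening); hard stop, fully home, at 2.4 rad. Starts slack, 0 to 0.3. Stiff (0.12 N m), stays where it is left. Sinks 6 mm per full turn
- screw_fr (a joint): turn of the front right wing screw (diagonal partner: screw_bl). 0 = slack, grows clockwise seen from above (tightening); hard stop, fully home, at 2.4 rad. Starts slack, 0 to 0.3. Stiff (0.12 N m), stays where it is left. Sinks 6 mm per full turn
- screw_bl (a joint): turn of the back left (hinge side) wing screw (diagonal partner: screw_fr). 0 = slack, grows clockwise seen from above (tightening); hard stop, fully home, at 2.4 rad. Starts slack, 0 to 0.3. Stiff (0.12 N m), stays where it is left. Sinks 6 mm per full turn
- screw_br (a joint): turn of the back right (hinge side) wing screw (diagonal partner: screw_fl). 0 = slack, grows clockwise seen from above (tightening); hard stop, fully home, at 2.4 rad. Starts slack, 0 to 0.3. Stiff (0.12 N m), stays where it is left. Sinks 6 mm per full turn
- screw_fl_wing (a point): middle of the front left screw's wing: dark steel bar on edge, 64 long, 14 thick, 26 tall (13 above, 13 below this point), on the screw's axis. x: along the wing; z: up the screw axis. Fully home, the wing lies parallel to the hinge (press y); slack, it is 2.4 rad short of that. This point is 28 mm above the lid's top face when slack, so 92 mm above the bench with the lid shut
- screw_fr_wing (a point): middle of the front right screw's wing: dark steel bar on edge, 64 long, 14 thick, 26 tall (13 above, 13 below this point), on the screw's axis. x: along the wing; z: up the screw axis. Fully home, the wing lies parallel to the hinge (press y); slack, it is 2.4 rad short of that. This point is 28 mm above the lid's top face when slack, so 92 mm above the bench with the lid shut
- screw_bl_wing (a point): middle of the back left screw's wing: dark steel bar on edge, 64 long, 14 thick, 26 tall (13 above, 13 below this point), on the screw's axis. x: along the wing; z: up the screw axis. Fully home, the wing lies parallel to the hinge (press y); slack, it is 2.4 rad short of that. This point is 28 mm above the lid's top face when slack, so 92 mm above the bench with the lid shut
- screw_br_wing (a point): middle of the back right screw's wing: dark steel bar on edge, 64 long, 14 thick, 26 tall (13 above, 13 below this point), on the screw's axis. x: along the wing; z: up the screw axis. Fully home, the wing lies parallel to the hinge (press y); slack, it is 2.4 rad short of that. This point is 28 mm above the lid's top face when slack, so 92 mm above the bench with the lid shut
- hammer: bystander: hammer lying on the bench, 240 long
- weight: bystander: dark iron weight with a knob, 60 across, 76 tall
- awl: bystander: awl lying beside the press, 160 long
- ruler: bystander: steel ruler, 300 x 30 x 4, lying on the bench
- tack_dish: bystander: small metal dish of tacks, 84 across, 22 tall

How it is judged:
On the way, in this order (a step that is already met when the one before it is completed fails the run):
1. all heel blocks are seated flat in nests, the screws still slack (((horizontal distance between heel0 and nest0 below 0.004 m and z of heel0 in the frame of nest0 below 0.002 m) or (horizontal distance between heel0 and nest1 below 0.004 m and z of heel0 in the frame of nest1 below 0.002 m) or (horizontal distance between heel0 and nest2 below 0.004 m and z of heel0 in the frame of nest2 below 0.002 m)) and angle between each of heel0, heel1, heel2's own z axis and vertical below 0.05 rad and angle between the x axis of each of heel0, heel1, heel2 and the x axis of press, either way round below 0.1 rad and ((horizontal distance between heel1 and nest0 below 0.004 m and z of heel1 in the frame of nest0 below 0.002 m) or (horizontal distance between heel1 and nest1 below 0.004 m and z of heel1 in the frame of nest1 below 0.002 m) or (horizontal distance between heel1 and nest2 below 0.004 m and z of heel1 in the frame of nest2 below 0.002 m)) and ((horizontal distance between heel2 and nest0 below 0.004 m and z of heel2 in the frame of nest0 below 0.002 m) or (horizontal distance between heel2 and nest1 below 0.004 m and z of heel2 in the frame of nest1 below 0.002 m) or (horizontal distance between heel2 and nest2 below 0.004 m and z of heel2 in the frame of nest2 below 0.002 m)) and linear speed of each of heel0, heel1, heel2 below 0.02 m/s and value of joint each of screw_fl, screw_br, screw_fr, screw_bl below 0.5 rad), for 0.2 s.
2. the lid is shut, the screws still slack (value of joint lid below 0.03 rad and value of joint each of screw_fl, screw_br, screw_fr, screw_bl below 0.5 rad), for 0.2 s.
3. first pass: one diagonal pair of screws is at about half (above 0.75 rad) while the other pair is still slack (below 0.5) (((value of joint each of screw_fl, screw_br above 0.75 rad and value of joint each of screw_fr, screw_bl below 0.5 rad) or (value of joint each of screw_fr, screw_bl above 0.75 rad and value of joint each of screw_fl, screw_br below 0.5 rad))), for 0.2 s.
4. first pass done: all four screws at about half (0.75 to 1.8) (value of joint screw_fl between 0.75 and 1.8 rad and value of joint screw_br between 0.75 and 1.8 rad and value of joint screw_fr between 0.75 and 1.8 rad and value of joint screw_bl between 0.75 and 1.8 rad), for 0.2 s.
5. second pass: one diagonal pair is fully home (above 2.2) while the other pair is still at about half (below 1.8) (((value of joint each of screw_fl, screw_br above 2.2 rad and value of joint each of screw_fr, screw_bl below 1.8 rad) or (value of joint each of screw_fr, screw_bl above 2.2 rad and value of joint each of screw_fl, screw_br below 1.8 rad))), for 0.2 s.
At the end, for the whole second after the job is handed in: every heel block present lies in a nest (within 4 mm of the nest's point in plan, its underside within 2 mm of the floor, level within 0.05 rad, square within 0.1 rad) at rest, the lid is shut (below 0.03 rad) and all four screws are home (above 2.2 rad of 2.4) (((horizontal distance between heel0 and nest0 below 0.004 m and z of heel0 in the frame of nest0 below 0.002 m) or (horizontal distance between heel0 and nest1 below 0.004 m and z of heel0 in the frame of nest1 below 0.002 m) or (horizontal distance between heel0 and nest2 below 0.004 m and z of heel0 in the frame of nest2 below 0.002 m)) and angle between each of heel0, heel1, heel2's own z axis and vertical below 0.05 rad and angle between the x axis of each of heel0, heel1, heel2 and the x axis of press, either way round below 0.1 rad and ((horizontal distance between heel1 and nest0 below 0.004 m and z of heel1 in the frame of nest0 below 0.002 m) or (horizontal distance between heel1 and nest1 below 0.004 m and z of heel1 in the frame of nest1 below 0.002 m) or (horizontal distance between heel1 and nest2 below 0.004 m and z of heel1 in the frame of nest2 below 0.002 m)) and ((horizontal distance between heel2 and nest0 below 0.004 m and z of heel2 in the frame of nest0 below 0.002 m) or (horizontal distance between heel2 and nest1 below 0.004 m and z of heel2 in the frame of nest1 below 0.002 m) or (horizontal distance between heel2 and nest2 below 0.004 m and z of heel2 in the frame of nest2 below 0.002 m)) and linear speed of each of heel0, heel1, heel2 below 0.02 m/s and value of joint lid below 0.03 rad and value of joint each of screw_fl, screw_br, screw_fr, screw_bl above 2.2 rad); the robot touches nothing.
It fails at once if a screw is run home (above 1.9 rad) while another is still slack (below 0.6) (value of joint any of screw_fl, screw_br, screw_fr, screw_bl above 1.9 rad and value of joint any of screw_fl, screw_br, screw_fr, screw_bl below 0.6 rad).
It fails at once if a bystander is moved by more than 30 mm (distance of any of hammer, weight, awl, ruler, tack_dish from where it was at the start of the episode above 0.03 m).
Of heel0, heel1, heel2 only 1 to 3 are there at a start; the rules pass over those that are not, and their reading is None.
At some moment in a run one of heel0, heel1, heel2 may be knocked a few centimetres aside while the robot is not near it.
Once in a run the grip may slacken for a moment while it holds something.
It also fails if it takes over 210 s, if anything falls off the work surface, if the arm or the gripper's body presses on something with over 40 N, if the wrist force passes 120 N, or if a joint passes its speed limit or range.

## Working session

There is one attempt and no reset: what is moved stays moved. The work goes in short steps, each a Python script; the robot and the scene stay as the last script left them, time stands still between calls to the robot, and variables do not carry over. Pictures are saved under pics/ and viewed, at most 14 in all, crops included, and the job is handed in when it is done.

```bash
ls; mkdir -p pics; python3 - <<'E'
from rig import *
import cv2,pickle
for n in ["scene","top"]:
    c=capture(n); pickle.dump(c,open(f"pics/{n}0.pkl","wb")); cv2.imwrite(f"pics/{n}0.png",cv2.resize(c["img"][:,:,::-1],(784,588)))
    print(n,c["fx"],c["cx"],c["cy"],c["R"].round(3).tolist(),c["t"])
print(get_t(),get_eef_rot(),get_tool_pos())
E
```

```text
pics
scene 443.36990627365816 273.52008093407795 204.67197336099932 [[-0.708, 0.706, 0.01], [0.373, 0.386, -0.844], [-0.6, -0.594, -0.536]] [ 0.40138084 -0.0685901   1.3728763 ]
top 459.3520848237702 281.34852198977524 213.99897547010158 [[-0.024, -1.0, 0.012], [-0.995, 0.023, -0.094], [0.093, -0.015, -0.996]] [-0.0530945   0.51814999  1.06174032]
0.1 [-3.09282032e-04  2.02462889e-01  9.79289604e-01 -7.44903986e-04] [0.22788515 0.52765892 0.40384816]
```

View pics/top0.png

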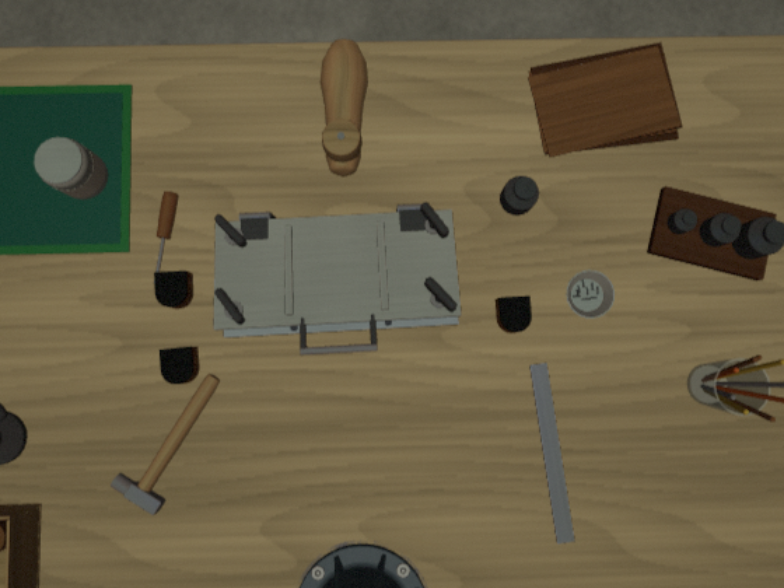

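View pics/scene0.png

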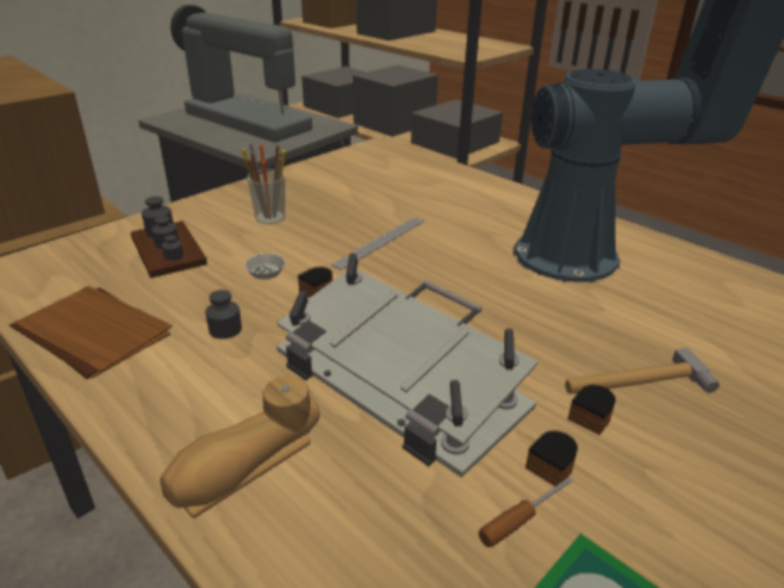

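The top view (784 px wide) shows the press centred near (337,270) with its lid almost shut and the handle bar at (340,350). There are three heels, at (174,289), (180,365) and (514,314), all with the flat end facing away from the robot. The awl tip is close to the first heel. Next I'll measure with depth.

```bash
cat > h.py <<'E'
import numpy as np, cv2
from rig import *
from scipy.spatial.transform import Rotation as Rn
def cloud(c):
    d=c["depth"]; v,u=np.mgrid[:d.shape[0],:d.shape[1]]
    p=np.stack([(u-c["cx"])/c["fx"]*d,(v-c["cy"])/c["fy"]*d,d],-1)
    P=(p-c["t"])@c["R"]; P[d<=0]=np.nan; return P
def pix2w(c,u,v,z):      # pixel -> world on plane z
    r=c["R"].T@np.array([(u-c["cx"])/c["fx"],(v-c["cy"])/c["fy"],1]); o=-c["R"].T@c["t"]
    return o+r*(z-o[2])/r[2]
def down(yaw):           # tool z down, tool y (closing line) along world heading yaw
    y=np.array([np.cos(yaw),np.sin(yaw),0]); z=np.array([0,0,-1.]); x=np.cross(y,z)
    q=Rn.from_matrix(np.stack([x,y,z],1)).as_quat(); return q[[3,0,1,2]]
def heels(c,P=None,zlo=.030,zhi=.048):
    P=cloud(c) if P is None else P
    dark=c["img"].max(-1)<50
    m=(dark&(P[...,2]>zlo)&(P[...,2]<zhi)).astype(np.uint8)
    n,l,s,_=cv2.connectedComponentsWithStats(m); out=[]
    for i in range(1,n):
        if s[i,4]<120: continue
        Q=P[l==i]; out.append((s[i,4],Q))
    return out
E
python3 - <<'E'
from h import *
import pickle
c=pickle.load(open("pics/top0.pkl","rb")); P=cloud(c)
for a,Q in heels(c,P): 
    r=cv2.minAreaRect((Q[:,:2]*1000).astype(np.float32)); print("heel?",a,Q.mean(0).round(4),Q.min(0).round(4),Q.max(0).round(4),r)
s=1/1.4
R=P[int(225*s):int(315*s),int(300*s):int(372*s)].reshape(-1,3)
A=np.c_[R[:,:2],np.ones(len(R))]; k=np.linalg.lstsq(A,R[:,2],rcond=None)[0]
res=R[:,2]-A@k; g=abs(res)<.004; k=np.linalg.lstsq(A[g],R[g,2],rcond=None)[0]
print("lid plane",k,"tilt",np.arctan(np.hypot(*k[:2])),"dir",np.arctan2(-k[1],-k[0]),abs(res[g]).mean())
for n,(u,v) in dict(lidBL=(214,221),lidBR=(453,211),lidFL=(214,329),lidFR=(459,316),barL=(302,352),barR=(378,348)).items():
    u*=s;v*=s;print(n,P[int(round(v)),int(round(u))].round(4))
# handle bar
B=P[int(340*s):int(358*s),int(306*s):int(372*s)].reshape(-1,3); B=B[B[:,2]>.04]; print("bar",B.mean(0),len(B),np.polyfit(B[:,1],B[:,0],1),np.percentile(B[:,2],[10,50,90]))
o=c["img"][140:270,90:350]; cv2.imwrite("pics/crop1.png",cv2.resize(o[:,:,::-1],None,fx=3,fy=3,interpolation=cv2.INTER_CUBIC))
E
```

```text
heel? 145 [ 0.6813 -0.2741  0.0433] [ 0.6638 -0.3094  0.03  ] [ 0.7171 -0.2535  0.048 ] ((687.259765625, -279.2300109863281), (55.60118103027344, 44.59524917602539), 55.72026824951172)
heel? 532 [0.5442 0.3045 0.0403] [0.5142 0.2782 0.0304] [0.5711 0.3334 0.0464] ((543.0242309570312, 305.3695373535156), (57.932167053222656, 54.02987289428711), 2.4765005111694336)
heel? 498 [ 0.4892 -0.2651  0.0401] [ 0.4591 -0.2909  0.03  ] [ 0.5155 -0.2393  0.0456] ((487.2696838378906, -265.9944152832031), (56.52041244506836, 51.27062225341797), 2.43384051322937)
heel? 547 [0.4172 0.2941 0.0402] [0.3871 0.2687 0.03  ] [0.4446 0.3234 0.0458] ((415.19720458984375, 294.7654113769531), (57.25907897949219, 52.51303482055664), 5.8185882568359375)
heel? 287 [0.1377 0.5339 0.039 ] [0.0682 0.5274 0.03  ] [0.1948 0.5785 0.0479] ((139.459716796875, 532.70361328125), (135.6954345703125, 46.78939437866211), 20.801429748535156)
heel? 120 [0.0829 0.0018 0.0395] [ 0.0743 -0.0384  0.0302] [0.0964 0.0407 0.0479] ((85.36284637451172, 1.1282119750976562), (21.934165954589844, 79.09391021728516), 0.13029320538043976)
 ** On entry to DLASCL parameter number  4 had an illegal value
 ** On entry to DLASCL parameter number  4 had an illegal valueTraceback (most recent call last):
  File "<stdin>", line 8, in <module>
    x, resids, rank, s = _umath_linalg.lstsq(a, b, rcond,
                         ~~~~~~~~~~~~~~~~~~~^^^^^^^^^^^^^
                                             signature=signature)
                                             ^^^^^^^^^^^^^^^^^^^^
    raise LinAlgError("SVD did not converge in Linear Least Squares")
numpy.linalg.LinAlgError: SVD did not converge in Linear Least Squares
```

```bash
python3 - <<'E'
from h import *
import pickle
c=pickle.load(open("pics/top0.pkl","rb")); P=cloud(c)
s=1/1.4
R=P[int(225*s):int(315*s),int(300*s):int(372*s)].reshape(-1,3); R=R[np.isfinite(R[:,2])]
A=np.c_[R[:,:2],np.ones(len(R))]; k=np.linalg.lstsq(A,R[:,2],rcond=None)[0]
for _ in range(3):
    g=abs(R[:,2]-A@k)<.004; k=np.linalg.lstsq(A[g],R[g,2],rcond=None)[0]
print("lid plane",k,"tilt",np.arctan(np.hypot(*k[:2])),"dir",np.arctan2(-k[1],-k[0]),g.mean())
for n,(u,v) in dict(lidBL=(216,224),lidBR=(451,214),lidFL=(217,326),lidFR=(456,314),bedFL=(226,334),bedFR=(457,323)).items():
    u*=s;v*=s;print(n,P[int(round(v)),int(round(u))].round(4))
B=P[int(340*s):int(358*s),int(306*s):int(372*s)].reshape(-1,3); B=B[B[:,2]>.04]; print("bar",B.mean(0),len(B),np.polyfit(B[:,1],B[:,0],1),np.percentile(B[:,2],[10,50,90]))
o=c["img"][140:270,90:350]; cv2.imwrite("pics/crop1.png",cv2.resize(o[:,:,::-1],None,fx=3,fy=3,interpolation=cv2.INTER_CUBIC))
E
```

```text
lid plane [-0.18347768 -0.00585388  0.18593596] tilt 0.18154974424571868 dir 0.031894306452305274 0.975181598062954
lidBL [0.6431 0.2234 0.0694]
lidBR [ 0.6515 -0.1614  0.0682]
lidFL [0.4743 0.2128 0.1002]
lidFR [ 0.4855 -0.1619  0.0983]
bedFL [0.4648 0.2211 0.0141]
bedFR [ 0.4755 -0.1725 -0.0018]
bar [0.43611776 0.02635954 0.10629759] 262 [-0.01955507  0.43663322] [0.10349926 0.10636505 0.10896489]
```

View pics/crop1.png

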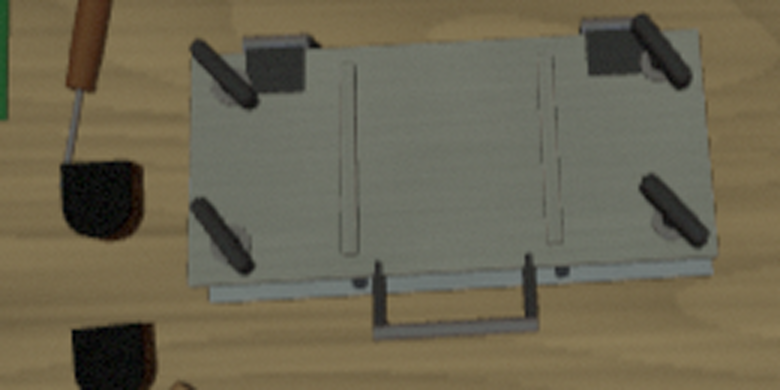

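The lid is tilted 0.18 rad, the press yaw is about 0.026, and the bar centre is at (0.436, 0.026, 0.101). I'll pinch the bar high so the open fingertips clear the lid, then swing it up.

```bash
cat >> h.py <<'E'
PSI=0.026
ex=np.array([np.cos(PSI),np.sin(PSI),0]); ey=np.array([-np.sin(PSI),np.cos(PSI),0]); ez=np.array([0,0,1.])
def tcp(): return np.array(get_tool_pos())
def st(tag=""): print(tag,"t",round(get_t(),1),"tcp",tcp().round(4),"F",np.array(get_force()).round(1),"w",round(get_gripper_width(),3),flush=True)
def hpos(th): return ex*(-.230*np.cos(th)-.004*np.sin(th)*-1)+ez*(.230*np.sin(th)+.004*np.cos(th))  # handle rel. to hinge
def swing(hinge,th,off,speed=.12):
    move_straight(list(hinge+hpos(th)+ez*off),speed=speed)
E
python3 - <<'E'
from h import *
import pickle
c=pickle.load(open("pics/top0.pkl","rb"))
b=pix2w(c,90+456/3,140+328/3,.106); print("bar mid",b)
b=np.array([0.436,b[1],.101]); th0=.1815; up=.007
st(); q=list(down(PSI))
move_pose(list(b+ez*(.155+.10)),q); st("above")
move_straight(list(b+ez*(.155+up)),speed=.1); st("at")
close(); st("closed")
np.save("hinge.npy",b-hpos(th0)); print("hinge",np.load("hinge.npy"))
E
```

```text
bar mid [0.43411912 0.02319282 0.106     ]
 t 0.1 tcp [0.2279 0.5277 0.4038] F [ 0.4 -0.3  0.2] w 0.996
above t 2.1 tcp [0.4361 0.0237 0.3561] F [ 0.7  0.6 -0.2] w 0.997
at t 3.2 tcp [0.4363 0.0232 0.2635] F [-0.  -1.3 -0.1] w 1.0
closed t 3.8 tcp [0.4336 0.0232 0.2616] F [-10.8  -3.8   5.4] w 0.11
hinge [0.66142379 0.02905516 0.05554952]
```

```bash
python3 - <<'E'
from h import *
h=np.load("hinge.npy"); h[0]-=.0030; np.save("hinge.npy",h)
for th in np.linspace(.22,1.62,13):
    swing(h,th,.155+.007); st(f"{th:.2f}")
    if np.abs(get_force()).max()>40: break
    if get_gripper_width()<.05: print("lost");break
c=capture("scene"); cv2.imwrite("pics/s1.png",c["img"][:,:,::-1])
E
```

```text
0.22 t 4.1 tcp [0.4343 0.0232 0.2713] F [-3.8 -0.9  1.7] w 0.109
0.34 t 4.5 tcp [0.442  0.0235 0.2973] F [-7.1 -2.2  4. ] w 0.108
0.45 t 4.8 tcp [0.4524 0.0239 0.3217] F [-10.5  -1.1   6.2] w 0.11
0.57 t 5.2 tcp [0.4655 0.0242 0.3451] F [-15.3  -1.5  10.8] w 0.11
0.69 t 5.6 tcp [0.481  0.0248 0.3664] F [-19.   -1.   13.9] w 0.104
0.80 t 6.0 tcp [0.4991 0.0253 0.3865] F [-25.6  -0.7  20.4] w 0.105
0.92 t 6.3 tcp [0.5199 0.026  0.4054] F [-29.1   0.   28.8] w 0.111
1.04 t 6.7 tcp [0.5433 0.0268 0.4225] F [-27.3   3.   34.3] w 0.112
1.15 t 7.1 tcp [0.5688 0.0276 0.4352] F [-14.2   4.1  27.3] w 0.107
1.27 t 7.5 tcp [0.5947 0.0285 0.4436] F [-6.7  4.1 20.9] w 0.106
1.39 t 7.8 tcp [0.6212 0.0292 0.4488] F [-2.5  3.9 15.7] w 0.108
1.50 t 8.2 tcp [0.6481 0.0297 0.4516] F [ 0.5  3.8 11.7] w 0.108
1.62 t 8.6 tcp [0.675  0.0307 0.4506] F [1.9 3.8 8.9] w 0.106
```

View pics/s1.png

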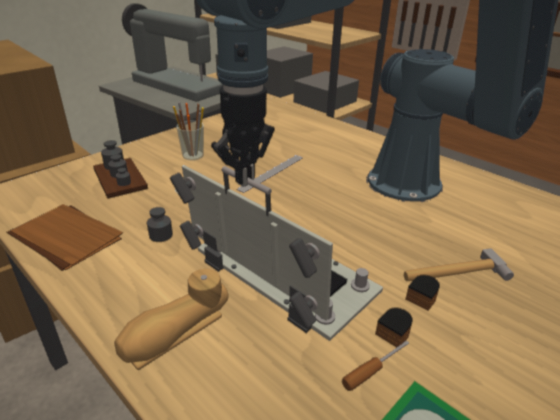

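The lid is standing upright in the gripper. I'll release it, back off, and look at the nests.

```bash
python3 - <<'E'
from h import *
import pickle
open_gripper(); st("open")
move_straight(list(tcp()+ez*.05),speed=.2)
move_pose([.40,.03,.50],list(down(PSI))); st("view")
for n in ["top","wrist"]:
    c=capture(n); pickle.dump(c,open(f"pics/{n}1.pkl","wb")); cv2.imwrite(f"pics/{n}1.png",c["img"][:,:,::-1])
    print(n,(-c["R"].T@c["t"]).round(3))
E
```

```text
open t 9.3 tcp [0.6737 0.0294 0.447 ] F [0.1 0.4 1.3] w 0.996
view t 10.8 tcp [0.4006 0.0298 0.5001] F [0.4 0.4 1.1] w 0.998
top [ 0.415 -0.049  1.106]
wrist [0.4   0.112 0.469]
```

View pics/wrist1.png

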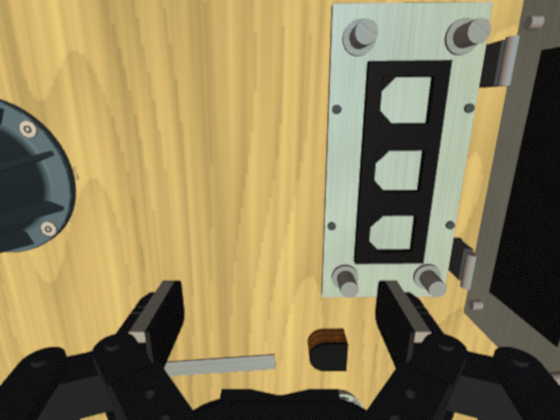

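View pics/top1.png

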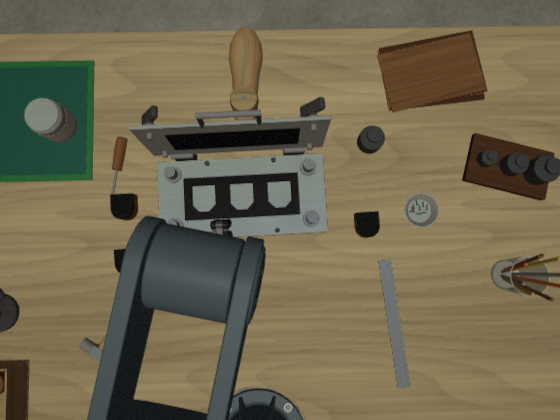

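The nests are clear: three white D-shaped floors in the black plate at wrist px (407,99), (400,170) and (392,231). I'll take matching wrist views straight over each nest and heel at the grasp heading, so any camera bias cancels.

```bash
cat >> h.py <<'E'
HD=PSI-np.pi/2
def axes(h):  # tool y and tool x headings
    y=np.array([np.cos(h),np.sin(h),0]); return y,np.cross(y,[0,0,-1.])
def view_over(xy,h=HD,z=.40):
    y,x=axes(h); p=np.array([xy[0],xy[1],z])-x*.082
    move_pose(list(p),list(down(h))); hold(.15); return capture("wrist")
def rect(c,xy,z,dark,thr=None,save=None,half=.045):
    """centre/yaw/size of dark (heel top) or bright (nest floor) blob near xy on plane z, rectified 4 px/mm"""
    s=4000; n=int(2*half*s)
    g=np.arange(n)/s-half; Y,X=np.meshgrid(g,g); W=np.stack([X+xy[0],Y+xy[1],np.full_like(X,z)],-1)
    C=W@c["R"].T+c["t"]; u=(C[...,0]/C[...,2]*c["fx"]+c["cx"]).astype(np.float32); v=(C[...,1]/C[...,2]*c["fy"]+c["cy"]).astype(np.float32)
    im=cv2.remap(c["img"],u,v,cv2.INTER_LINEAR).max(-1)
    im=cv2.GaussianBlur(im,(0,0),2)
    t=thr or cv2.threshold(im,0,255,cv2.THRESH_OTSU)[0]
    m=((im<t) if dark else (im>t)).astype(np.uint8); m=cv2.morphologyEx(m,cv2.MORPH_OPEN,np.ones((41,41)))
    k,l,S,ce=cv2.connectedComponentsWithStats(m); i=l[n//2,n//2]
    if i==0: i=1+np.argmax(S[1:,4])
    if save: cv2.imwrite(save,np.hstack([im,(l==i).astype(np.uint8)*255]))
    pts=np.argwhere(l==i).astype(np.float32)
    (a,b),(w,h_),ang=cv2.minAreaRect(pts)
    cx=np.array([a,b])/s-half+xy
    if w<h_: w,h_,ang=h_,w,ang+90   # w long = x axis of block
    ang=(ang+45)%90-45 if abs(((ang+90)%180)-90)<45 else ((ang+90)%180)-90
    return cx,np.radians(ang),w/s*1e3,h_/s*1e3,t
E
python3 - <<'E'
from h import *
import pickle
c=pickle.load(open("pics/wrist1.pkl","rb"))
out={}
for i,(u,v) in enumerate([(407,99),(400,170),(392,231)]):
    p=pix2w(c,u,v,.014)[:2]; print("nest guess",i,p.round(4))
    k=view_over(p); r=rect(k,p,.014,False,save=f"pics/n{i}.png"); print("rect",r)
    out["n%d"%i]=r
k0=k
cv2.imwrite("pics/nv.png",cv2.resize(np.vstack([cv2.imread(f"pics/n{i}.png") for i in range(3)]),(480,720))[:,:])
cv2.imwrite("pics/w2.png",k["img"][:,:,::-1])
for i,p in enumerate([(.543,.3054),(.4873,-.266),(.4152,.2948)]):
    k=view_over(p); r=rect(k,p,.040,True,save=f"pics/he{i}.png"); print("heel",i,r)
    out["h%d"%i]=r
a=np.vstack([np.hstack([cv2.imread(f"pics/{x}{i}.png") for i in range(3)]) for x in ("n","he")])
cv2.imwrite("pics/all.png",cv2.resize(a,(798,266))); pickle.dump(out,open("meas.pkl","wb")); st()
E
```

```text
nest guess 0 [0.5625 0.1189]
rect (array([0.55742503, 0.11758667]), np.float64(0.03668078711928658), 63.71857452392578, 55.62081527709961, 129.0)
nest guess 1 [0.5664 0.0273]
rect (array([0.5605804 , 0.02771389]), np.float64(0.03277514486738769), 63.48228454589844, 55.50706481933594, 122.0)
nest guess 2 [ 0.5672 -0.0621]
rect (array([ 0.56370872, -0.06224554]), np.float64(0.028294334721437338), 63.39206314086913, 55.44713592529297, 119.0)
heel 0 (array([0.54070132, 0.30552334]), np.float64(0.03388533142146306), 58.767086029052734, 51.51701736450195, 119.0)
heel 1 (array([ 0.48579533, -0.26764225]), np.float64(0.027390407913194005), 58.7621955871582, 51.484107971191406, 111.0)
heel 2 (array([0.41334312, 0.29484401]), np.float64(0.07304056345867774), 59.085941314697266, 51.466068267822266, 110.0)
 t 20.1 tcp [0.3337 0.2922 0.4   ] F [ 0.4  0.4 -0.7] w 1.0
```

View pics/all.png

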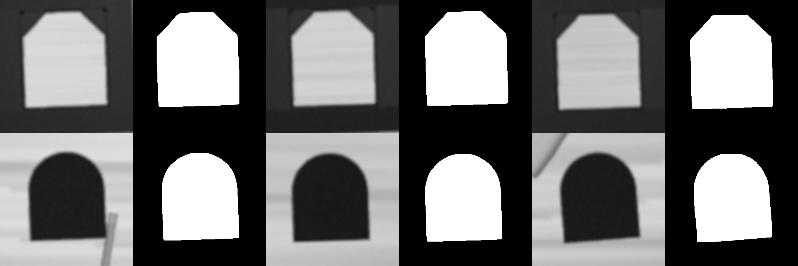

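The rectified blobs are clean: nests measure 63.5×55.5 and heels 59×51.5. The nest row gives a yaw of 0.0345. Now pick and place the first heel, with a fresh look before each pick.

```bash
sed -i 's/^PSI=.*/PSI=0.0345/' h.py; cat >> h.py <<'E'
GZ=.029+.155; OFF=.008
def pick(p):
    c=view_over(p); r=rect(c,p,.040,True); print("heel",r[0].round(4),round(r[1],3),r[2:])
    if not(56<r[2]<62 and 49<r[3]<54): cv2.imwrite("pics/bad.png",c["img"][:,:,::-1]); raise SystemExit("heel not as expected")
    h=r[1]-np.pi/2; g=np.array([*(r[0]+OFF*np.array([np.cos(r[1]),np.sin(r[1])])),0]); q=list(down(h))
    move_pose(list(g+ez*.30),q); move_straight(list(g+ez*GZ),speed=.12); st("at"); close(); st("grip")
    move_straight(list(g+ez*(GZ+.11)),speed=.15); st("lift")
def place(n):
    q=list(down(HD)); g=np.array([*n,0])+OFF*ex
    move_straight(list(g+ez*(GZ+.11)),rotation=q,speed=.2); st("over")
    if get_gripper_width()<.4: raise SystemExit("lost it")
    move_straight(list(g+ez*(GZ+.030)),speed=.12); hold(.2); f0=get_force()[2]; st("above plate")
    d=np.zeros(3); tries=[d]+[.0015*np.array([np.cos(a),np.sin(a),0]) for a in np.arange(8)*np.pi/4]; k=0; z=.030
    while z>.0139:
        z-=.002; move_straight(list(g+tries[k]+ez*(GZ+z)),speed=.05); f=get_force()[2]-f0
        if f>12:
            print("contact z",round(z,4),"F",np.array(get_force()).round(1),"k",k)
            if z<.0165: break
            k+=1
            if k==len(tries): raise SystemExit("no entry")
            z=.030; move_straight(list(g+tries[k]+ez*(GZ+z)),speed=.05)
    st("down"); open_gripper(); st("released")
    move_straight(list(tcp()+ez*.13),speed=.2)
def check(n):
    c=view_over(n); r=rect(c,n,.054,True,thr=45,save="pics/chk.png"); P=cloud(c); m=np.linalg.norm(P[...,:2]-n,axis=-1)<.015
    Q=P[m]; A=np.c_[Q[:,:2]-n,np.ones(len(Q))]; print("check off mm",((r[0]-n)*1e3).round(1),"yaw",round(r[1]-PSI,3),r[2:],"plane",np.linalg.lstsq(A,Q[:,2],rcond=None)[0].round(4)); return c
E
python3 - <<'E'
from h import *
import pickle
m=pickle.load(open("meas.pkl","rb"))
pick(m["h0"][0]); place(m["n0"][0]); c=check(m["n0"][0])
cv2.imwrite("pics/chkn0.png",np.hstack([cv2.cvtColor(cv2.imread("pics/chk.png",0),cv2.COLOR_GRAY2BGR)[:, :720//2*2]])); cv2.imwrite("pics/w3.png",c["img"][:,:,::-1])
E
```

```text
heel [0.5407 0.3055] 0.032 (58.8592414855957, 51.33129119873047, 119.0)
at t 22.6 tcp [0.5492 0.3059 0.185 ] F [ 0.3 -0.2  0.1] w 0.996
grip t 23.0 tcp [0.5492 0.3059 0.185 ] F [-1.2 -0.6  4.7] w 0.596
lift t 23.9 tcp [0.5481 0.3056 0.2927] F [-0.3 -0.4 -1.4] w 0.598
over t 24.9 tcp [0.5652 0.1185 0.2938] F [-0.5  0.2 -2. ] w 0.597
above plate t 26.0 tcp [0.5659 0.1179 0.215 ] F [-0.3  0.7 -0.6] w 0.6
contact z 0.012 F [-11.3  -1.   23.2] k 0
down t 28.2 tcp [0.5658 0.118  0.1989] F [-11.3  -1.   23.2] w 0.598
released t 28.7 tcp [0.5653 0.1179 0.1957] F [-0.4  1.4 -0.5] w 0.998
check off mm [ 7.2 -8.9] yaw -0.034 (74.99998474121094, 72.24998474121094, 45) plane [-0.002 -0.002  0.054]
```

It went in cleanly, with the top level at z = 0.054. Now the other two.

```bash
python3 - <<'E'
from h import *
import pickle
m=pickle.load(open("meas.pkl","rb"))
pick(m["h2"][0]); place(m["n1"][0]); check(m["n1"][0])
pick(m["h1"][0]); place(m["n2"][0]); c=check(m["n2"][0])
move_pose([.38,.03,.45],list(down(PSI))); c=capture("wrist"); t=capture("scene")
a=np.hstack([c["img"],t["img"]])[:,:,::-1]; cv2.imwrite("pics/after.png",cv2.resize(a,(800,300))); st()
E
```

```text
heel [0.4133 0.2948] 0.078 (59.168880462646484, 51.41794967651367, 110.0)
at t 33.0 tcp [0.4217 0.2957 0.1848] F [-0.1 -0.1  0.4] w 1.004
grip t 33.4 tcp [0.4218 0.2956 0.1849] F [-0.2 -1.1  6.7] w 0.597
lift t 34.3 tcp [0.4207 0.2952 0.293 ] F [ 0.2 -0.8 -0.5] w 0.599
over t 36.0 tcp [0.5682 0.0289 0.2939] F [-0.3  0.1 -1.2] w 0.597
above plate t 37.0 tcp [0.569  0.0279 0.215 ] F [ 0.7 -0.3 -1.6] w 0.597
contact z 0.012 F [-12.  -0.  24.] k 0
down t 39.3 tcp [0.569  0.028  0.1988] F [-12.  -0.  24.] w 0.594
released t 39.7 tcp [0.5685 0.028  0.1957] F [-0.7 -0.2 -0.3] w 0.996
check off mm [-0.1 -0.1] yaw -1.605 (89.75, 89.75, 45) plane [-0.0009  0.0022  0.0539]
heel [ 0.4648 -0.2375] 0.0 (48.0, 29.25, 112.0)heel not as expected
```

Two heels are seated. The third was knocked aside, so I'll find it again.

```bash
python3 - <<'E'
from h import *
import pickle
m=pickle.load(open("meas.pkl","rb"))
p=m["h1"][0]+np.array([-.02,.02])
for i in range(3):
    c=view_over(p); r=rect(c,p,.040,True,save="pics/hh.png",half=.07); print(r); p=r[0]
cv2.imwrite("pics/hk.png",cv2.resize(c["img"][:,:,::-1],(560,420)))
E
```

```text
(array([ 0.45835257, -0.22511411]), np.float64(0.07006057774504154), 58.88588333129883, 51.789302825927734, 113.0)
(array([ 0.45826197, -0.22524342]), np.float64(0.07259945243599815), 58.90804672241211, 51.85395050048828, 112.0)
(array([ 0.45830192, -0.22530523]), np.float64(0.07982998472983371), 58.842002868652344, 51.565250396728516, 112.0)
```

View pics/hk.png

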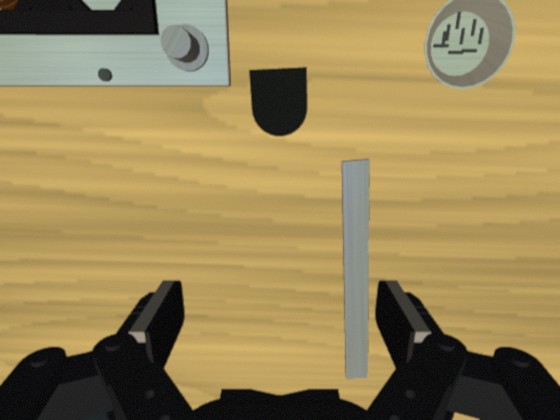

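The heel now sits at (0.458, −0.225), about 25 mm from the bed, with clear room for the fingers.

```bash
python3 - <<'E'
from h import *
import pickle
m=pickle.load(open("meas.pkl","rb"))
pick(np.array([.4583,-.2253])); place(m["n2"][0]); c=check(m["n2"][0])
move_pose([.38,.03,.45],list(down(PSI))); c=capture("wrist"); t=capture("top")
a=np.hstack([c["img"],t["img"]])[:,:,::-1]; cv2.imwrite("pics/after.png",cv2.resize(a,(800,300))); st()
E
```

```text
heel [ 0.4583 -0.2252] 0.071 (58.796627044677734, 51.654109954833984, 111.0)
at t 46.1 tcp [ 0.4667 -0.225   0.1848] F [-0.2  0.7 -0.9] w 0.997
grip t 46.5 tcp [ 0.4668 -0.225   0.1848] F [0.2 0.3 5.2] w 0.598
lift t 47.4 tcp [ 0.4659 -0.2243  0.293 ] F [-0.2  0.4 -1.2] w 0.603
over t 48.5 tcp [ 0.5713 -0.0625  0.2936] F [ 0.4 -0.6 -0.7] w 0.601
above plate t 49.6 tcp [ 0.5721 -0.0621  0.215 ] F [ 0.6 -0.3 -1.1] w 0.595
contact z 0.012 F [-9.   2.1 23.4] k 0
down t 51.8 tcp [ 0.5721 -0.062   0.1988] F [-9.   2.1 23.4] w 0.597
released t 52.3 tcp [ 0.5716 -0.062   0.1957] F [ 1.2 -1.2  0.3] w 1.002
check off mm [7.1 6.9] yaw -1.605 (75.75, 75.25, 45) plane [-0.0033 -0.0035  0.054 ]
 t 55.2 tcp [0.3803 0.0298 0.4497] F [-0.1  0.1 -0.3] w 0.998
```

View pics/after.png

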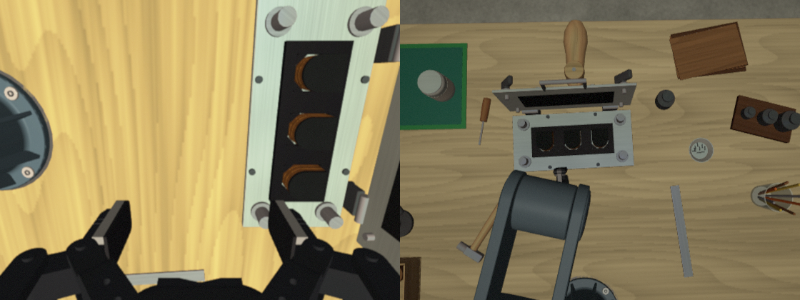

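All three heels are level and home. Now shut the lid.

```bash
python3 - <<'E'
from h import *
h=np.load("hinge.npy"); q=list(down(PSI)); b=np.array([.6737,.0294,.447])
move_pose(list(b+ez*.06),q); move_straight(list(b-ez*.003),speed=.08); st("at"); close(); st("grip")
h=tcp()-hpos(1.62)-ez*.158; print("hinge est",h); h[2]=.0555; h[0]=.6584
for th in np.linspace(1.5,.2,12):
    swing(h,th,.159); st(f"{th:.2f}")
    if np.abs(get_force()).max()>60 or get_gripper_width()<.05: print("stop");break
E
```

```text
at t 57.3 tcp [0.6739 0.0294 0.4447] F [-0.4  0.2  0.6] w 0.997
grip t 58.0 tcp [0.6741 0.0294 0.4445] F [4.5 0.6 0.9] w 0.115
hinge est [0.65879532 0.02889015 0.05701387]
1.50 t 58.3 tcp [0.6459 0.0285 0.4452] F [-3.3  0.2  6.6] w 0.116
1.38 t 58.7 tcp [0.6193 0.0276 0.4427] F [-2.8  0.5  8. ] w 0.117
1.26 t 59.1 tcp [0.5926 0.0266 0.4363] F [-2.9  0.7  8.4] w 0.113
1.15 t 59.5 tcp [0.5668 0.0257 0.4262] F [-3.5  0.1  7.1] w 0.116
1.03 t 59.8 tcp [0.5425 0.0248 0.413 ] F [-6.   0.4  4.5] w 0.113
0.91 t 60.2 tcp [0.5201 0.024  0.3976] F [-3.  -1.4 -0.9] w 0.114
0.79 t 60.6 tcp [0.4996 0.0233 0.3798] F [ 2.5 -0.4 -7.8] w 0.113
0.67 t 61.0 tcp [0.4814 0.0227 0.3601] F [  6.9  -0.9 -11.1] w 0.115
0.55 t 61.3 tcp [0.4655 0.0222 0.3381] F [  7.7  -0.5 -13.9] w 0.114
0.44 t 61.7 tcp [0.4522 0.0217 0.3144] F [  8.9  -0.3 -13.6] w 0.113
0.32 t 62.1 tcp [0.4417 0.0214 0.2894] F [  8.2   0.5 -11.3] w 0.109
0.20 t 62.5 tcp [0.434  0.0211 0.2631] F [  8.5  -0.4 -13.3] w 0.112
```

```bash
python3 - <<'E'
from h import *
import pickle
open_gripper(); st("open")
p=tcp(); move_straight(list(p+ez*.08),speed=.15); close(); st("shut fingers")
z0=p[2]+.045; x=p-ex*.002; x[2]=0; f0=get_force()[2]
move_straight(list(x+ez*z0),speed=.1)
z=z0
while z>.2355:
    z-=.004; move_straight(list(x+ez*z),speed=.08); f=get_force()[2]-f0
    if z<.262 or f>10: print(round(z,4),round(f,1),end="; ")
    if f>25: break
st("pressed"); move_straight(list(tcp()+ez*.10),speed=.2); open_gripper()
move_pose([.36,.03,.45],list(down(PSI))); c=capture("top"); pickle.dump(c,open("pics/top2.pkl","wb")); P=cloud(c)
n=c["img"][100:270,90:350]; cv2.imwrite("pics/shut.png",cv2.resize(n[:,:,::-1],(780,510),interpolation=cv2.INTER_CUBIC))
R=P[155:175,205:260].reshape(-1,3); R=R[np.isfinite(R[:,2])]; A=np.c_[R[:,:2],np.ones(len(R))]; print(np.linalg.lstsq(A,R[:,2],rcond=None)[0],R.mean(0)); st()
E
```

```text
open t 63.2 tcp [0.4294 0.0215 0.2608] F [-16.2  -3.8  -2.2] w 1.001
shut fingers t 64.6 tcp [0.4294 0.0216 0.3409] F [-0.3  0.2  0.2] w 0.001
0.2618 0.3; 0.2578 0.2; 0.2538 0.0; 0.2498 -0.7; 0.2458 0.8; 0.2418 1.1; 0.2378 12.1; 0.2338 57.2; pressed t 69.6 tcp [0.4283 0.0215 0.2381] F [-21.7   3.2  57.4] w 0.001
[-0.12112727 -0.00321951  0.14075315] [0.62991055 0.04618967 0.0643051 ]
 t 71.7 tcp [0.3601 0.03   0.449 ] F [ 0.6 -0.  -0.6] w 1.001
```

View pics/shut.png

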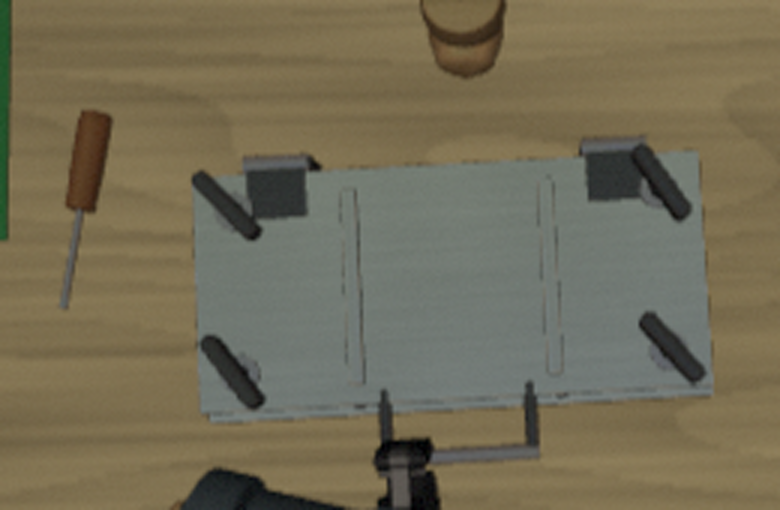

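```bash
python3 - <<'E'
from h import *
import pickle
c=pickle.load(open("pics/top2.pkl","rb")); P=cloud(c)
R=P[168:222,214:268].reshape(-1,3); R=R[np.isfinite(R[:,2])]; A=np.c_[R[:,:2],np.ones(len(R))]; print(np.linalg.lstsq(A,R[:,2],rcond=None)[0],R.mean(0),R.std(0))
for (u,v) in [(227,205),(231,372),(665,182),(672,346)]:
    uu,vv=90+u/3,100+v/3; print(pix2w(c,uu,vv,.105)[:2].round(4), np.nanmax(P[int(vv)-3:int(vv)+4,int(uu)-3:int(uu)+4,2]).round(4))
E
```

```text
[ 0.00349424 -0.00134124  0.06222081] [0.56006422 0.02765807 0.06414072] [0.03586112 0.03559753 0.00189652]
[0.6161 0.1884] 0.1084
[0.493  0.1855] 0.1084
[ 0.6263 -0.134 ] 0.1088
[ 0.5047 -0.1355] 0.11
```

The lid is flat and shut: slope about 0.003 and top at z = 0.064. Next I'll measure the four wings with the wrist depth camera.

```bash
cat >> h.py <<'E'
def wing(xy,z=.45):
    c=view_over(xy,z=z); P=cloud(c)
    for _ in range(3):
        m=(P[...,2]>.097)&(P[...,2]<.112)&(np.linalg.norm(P[...,:2]-xy,axis=-1)<.045); Q=P[m][:,:2]
        (a,b),(w,h_),ang=cv2.minAreaRect((Q*1e3).astype(np.float32)); xy=np.array([a,b])/1e3
    if w<h_: ang+=90; w,h_=h_,w
    hd=np.radians(ang)
    turn=(PSI+np.pi/2-hd)%np.pi            # angle still missing to home, mod pi
    if turn>2.75: turn-=np.pi
    return xy,2.4-turn,(w,h_),np.median(P[m][:,2])
E
python3 - <<'E'
from h import *
import pickle
W={}
for n,p in dict(bl=(.6161,.1884),fl=(.493,.1855),fr=(.5047,-.1355),br=(.6263,-.134)).items():
    W[n]=wing(np.array(p)); print(n,W[n])
pickle.dump(W,open("wings.pkl","wb")); st()
o=np.mean([W[n][0] for n in W],0); print("centre",o)
for n in W: d=np.r_[W[n][0]-o,0]; print(n,d@ex,d@ey)
E
```

```text
bl (array([0.61679498, 0.19168394]), np.float64(1.5495792807701263), (63.774566650390625, 14.011152267456055), np.float64(0.10348416826629675))
fl (array([0.49280676, 0.18729153]), np.float64(1.4328441417603561), (64.16802978515625, 13.872283935546875), np.float64(0.10338642277263121))
fr (array([ 0.50381476, -0.1364211 ]), np.float64(1.5036424151273495), (63.79017639160156, 13.89716911315918), np.float64(0.1034664473484481))
br (array([ 0.62774152, -0.1322735 ]), np.float64(1.3858816262027625), (63.756683349609375, 13.865489959716797), np.float64(0.1032844744288536))
 t 76.5 tcp [ 0.5436 -0.1367  0.4504] F [-0.8 -0.2 -0.5] w 0.999
centre [0.56028951 0.02757022]
bl 0.06213265377037911 0.16206701297132467
fl -0.06193329336852432 0.16195396154718328
fr -0.06209771868678649 -0.16194573982124486
br 0.06189835828493153 -0.16207523469726312
```

All four wings were measured precisely. My turn sign was mirrored; corrected, the turns are fl 0.23, br 0.27, fr 0.16 and bl 0.11, all slack. First pass, fl and br.

```bash
python3 - <<'E'
s=open('h.py').read()
s=s.replace("turn=(PSI+np.pi/2-hd)%np.pi ","turn=(hd-PSI-np.pi/2)%np.pi ")
s+='''
O=np.array([.56029,.02757,0]); SC={n:O+(.062 if n[0]=='b' else -.062)*ex+(.162 if n[1]=='l' else -.162)*ey for n in ('fl','fr','bl','br')}
def tq(t): return list(down(PSI+2.4-t))
def tz(t): return .096+.155-.006*t/(2*np.pi)
def turn(n,t0,t1,steps=2):
    p=SC[n]; move_pose(list(p+ez*(tz(t0)+.07)),tq(t0)); move_straight(list(p+ez*tz(t0)),speed=.12); close(); st(n+" grip")
    for t in np.linspace(t0,t1,steps+1)[1:]:
        move_pose(list(p+ez*tz(t)),tq(t)); print("  M",np.array(get_moment()).round(2),"F",np.array(get_force()).round(1),"w",round(get_gripper_width(),3))
    open_gripper(); move_straight(list(tcp()+ez*.07),speed=.2)
def look(*ns):
    for n in ns: r=wing(SC[n][:2]); print(n,"turn",round(r[1],3),"off mm",((r[0]-SC[n][:2])*1e3).round(1))
'''
open('h.py','w').write(s)
E
python3 - <<'E'
from h import *
turn("fl",.226,1.25); look("fl"); turn("br",.273,1.25); look("br"); st()
E
```

```text
fl grip t 80.6 tcp [0.4926 0.1876 0.2511] F [-2.3  1.2  3.2] w 0.149
  M [ 0.29  0.52 -0.09] F [-2.5  1.1  4.8] w 0.151
  M [ 0.31  0.56 -0.13] F [-3.3  2.2  5.9] w 0.153
fl turn 1.255 off mm [ 0.1 -0. ]
br grip t 90.3 tcp [ 0.6278 -0.1319  0.2511] F [-2.5  2.2  5.2] w 0.149
  M [ 0.29  0.47 -0.1 ] F [-4.2  1.7  6.5] w 0.151
  M [ 0.29  0.58 -0.12] F [-3.6  1.5  4.9] w 0.147
br turn 1.255 off mm [-0.1 -0. ]
 t 95.1 tcp [ 0.5459 -0.135   0.4499] F [-0.1 -0.2 -0.8] w 1.0
```

```bash
python3 - <<'E'
from h import *
turn("fr",.155,1.25); look("fr"); turn("bl",.109,1.25); look("bl","fl"); st()
E
```

```text
fr grip t 99.7 tcp [ 0.5038 -0.1363  0.2511] F [-2.5  2.3  4.9] w 0.157
  M [ 0.35  0.57 -0.09] F [-2.6  3.3  6.6] w 0.153
  M [ 0.36  0.58 -0.11] F [-3.4  2.6  5.9] w 0.151
fr turn 1.253 off mm [-0.1 -0. ]
bl grip t 108.5 tcp [0.6166 0.1918 0.2513] F [-3.   1.3  3.4] w 0.154
  M [ 0.23  0.58 -0.13] F [-3.7  2.8  5.5] w 0.151
  M [ 0.26  0.69 -0.11] F [-4.1  2.   5.5] w 0.152
bl turn 1.252 off mm [ 0.1 -0. ]
fl turn 1.254 off mm [-0.2  0.1]
 t 114.2 tcp [0.4117 0.1844 0.4501] F [ 0.1 -0.3  0.3] w 0.998
```

Second pass, fl and br home.

```bash
python3 - <<'E'
from h import *
turn("fl",1.254,2.43); look("fl"); turn("br",1.255,2.43); look("br"); st()
E
```

```text
fl grip t 117.9 tcp [0.4929 0.1875 0.2501] F [-0.4  0.6  3.2] w 0.155
  M [ 0.01  0.36 -0.11] F [-2.5 -0.1  5. ] w 0.153
  M [0.03 0.59 0.36] F [-3.3  0.4  6.2] w 0.15
fl turn 2.4 off mm [-0.2 -0.1]
br grip t 126.1 tcp [ 0.628  -0.1321  0.2502] F [-0.1  1.3  2.9] w 0.149
  M [ 0.07  0.43 -0.14] F [-2.2  0.5  5. ] w 0.155
  M [0.05 0.64 0.41] F [-3.3 -0.   5. ] w 0.15
br turn 2.4 off mm [-0.2  0.2]
 t 130.1 tcp [ 0.546  -0.135   0.4494] F [-0.7  0.4  0.5] w 1.003
```

```bash
python3 - <<'E'
from h import *
turn("fr",1.253,2.43); look("fr"); turn("bl",1.252,2.43); look("bl","fl","fr","br")
move_pose([.36,.03,.45],list(down(PSI))); c=capture("top"); P=cloud(c)
R=P[168:222,214:268].reshape(-1,3); R=R[np.isfinite(R[:,2])]; A=np.c_[R[:,:2],np.ones(len(R))]; print(np.linalg.lstsq(A,R[:,2],rcond=None)[0]); st()
cv2.imwrite("pics/end.png",c["img"][:,:,::-1])
E
```

```text
fr grip t 133.8 tcp [ 0.504  -0.1364  0.2501] F [-0.   2.1  4.4] w 0.149
  M [ 0.13  0.4  -0.09] F [-1.1  1.1  4.7] w 0.152
  M [0.09 0.63 0.38] F [-3.4  1.2  6.3] w 0.148
fr turn 2.4 off mm [-0.2  0.3]
bl grip t 140.8 tcp [0.6168 0.1918 0.2502] F [-0.3  0.5  3.3] w 0.146
  M [ 0.05  0.38 -0.16] F [-0.9 -0.5  3.6] w 0.151
  M [0.   0.54 0.43] F [-2.6 -0.5  5.6] w 0.147
bl turn 2.406 off mm [ 0.1 -0.2]
fl turn 2.401 off mm [-0.  -0.1]
fr turn 2.399 off mm [ 0.1 -0.1]
br turn 2.401 off mm [-0.2  0.1]
[0.00184628 0.00209862 0.06301457]
 t 149.1 tcp [0.3603 0.0296 0.4503] F [ 0.2 -0.8 -1. ] w 0.997
```

View pics/end.png

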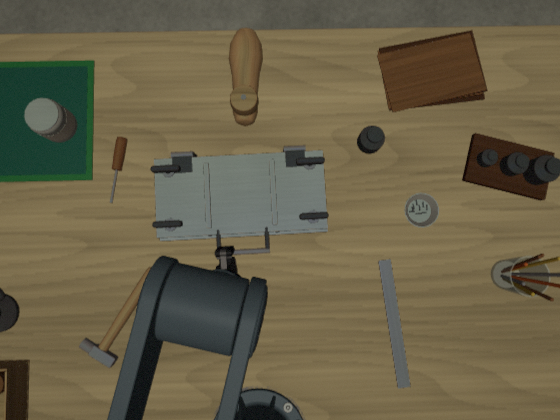

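The end view shows the lid flat, all four wings parallel to the hinge, e.g. (165,169) and (313,215), and the other things on the bench not visibly moved.

```bash
python3 -c "
from rig import *
print(job_done(), get_t())"
```

```text
the job is handed in; nothing more can be done
the job is handed in; nothing more can be done
```

I handed the job in at about 149 s of the 210 s: three heel blocks sit level in their nests, the lid is shut, all four wing screws read 2.40 rad (home) after the two crosswise passes, and nothing else on the bench looks moved; the judge's result wasn't shown.

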